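# Set the shoe under the heel press and hold the press down

### The arm

A 6-joint arm with a two-finger parallel gripper is mounted at the origin on the work surface. World frame = base frame: x ahead of the robot, y to its left, z up, the work surface at z = 0. Lengths are in m, angles in degrees, forces in N, time in s.
With the tool pointing down it reaches from about 0.375 to 0.975 m from the base axis. Payload 3.8 kg.
Tool frame: the origin (TCP) lies between the finger pads; the fingertips stand 14 mm ahead of it and the grasp point (between the pads) lies 5 mm behind it (arm.nose_length is the distance from the TCP to the fingertips, in m); z points along the fingers, y is the line along which they close (so a half turn about z gives the same grasp; the last joint's range is limited). The gripper opens to 85 mm and grips with 20 to 120 N. Pads are 22 mm wide; open, the fingers measure 114 mm over their backs; the gripper's body (76 mm by 85 mm) begins 54 mm behind the grasp point. The pads swing forward as they close: fully open they stand 13 mm farther back than shut.
Start: joints at [63.26, 15.12, 91.902, -0, 72.978, -2.114], TCP at [0.281, 0.614, 0.245] pointing down, gripper open.
Joint ranges: [-150.88, 150.88], [-54.13, 125.18], [17.81, 147.31], [-75.09, 255.09], [0, 152.58], [-146.25, 146.25]. Speed limits (degrees/s): [147.25, 147.25, 180, 180, 180, 180].

### API

Orientations are given as [roll, pitch, yaw] about the fixed x, y, z axes, in that order (R = Rz(yaw) Ry(pitch) Rx(roll)).
In Python, from cell import arm gives the robot as it stands.
- The arm moves only by the tool move_arm, never from a script. Its argument "increments" is a list of rows, each a list of 2 entries, a list of its own where there are three numbers: the shift along the world's x, y, z scaled (see below), then the turn, a rotation vector about the world's x, y, z scaled (see below). In form: [[[dx, dy, dz], [ax, ay, az]], ...]. A call has 1 to 10 rows; each row shifts and turns the commanded pose from where the row before left it; what a row does not reach is not made up. The controller multiplies each number of a shift by 100 mm and each number of a turn by 0.12 rad. A row lasts 1/10 s, in which the tool goes at most 50 mm and 8.59 degrees, less where a joint would pass 70% of its speed; a pose out of reach is approached as far as the arm can. A call with a number of a shift or a turn outside -1 to 1 is refused whole. A call with a gripper value outside its range is refused whole. "hand" is the opening, from 0 (shut) to 1 (fully open), set as the call begins (left out, the last holds). The fingers move at their own pace and stop on an object; "force" is the grip in N (left out, the last holds). Time passes only in rows, so rows that do not move let the fingers close. It gives the time, the measured TCP pose, the force, the opening and the grip force at its end, in the units of the state.
- arm.get_obs(): the state, without advancing time (a new reading comes with each control period).
- arm.grab_frame(name): name is "scene" or "side" or "wrist"; returns a dict with "pixels" (480x640x3 uint8, blue, green, red), "z_map" (480x640 float32, m along the optical axis (not along the pixel's ray), 0 where there is no reading), "mtx" (3x3 intrinsics, pixels), "xyz" and "orientation" of the camera in the world; the wrist camera has in their place "tool_from_camera" (4x4, takes a point from camera to tool coordinates, whose origin is the TCP and whose axes are the flange's). Camera axes: x right, y down, z forward; pixel columns grow to the right and rows downward; lengths in m; the calibration is good to about 2 mm. A picture is of the moment at which its call begins: read the wrist's pose just before it.
- arm.job_done(): hands the job in; it is judged then, once.
The state is a dict: "t": time; "joint_positions": joint angles; "qvel": joint speeds; "effort": joint torques, N m; "position": TCP position; "tcp_rot": TCP orientation; "force": force on the tool from outside, world axes, zero at the start; "ft_torque": the same for the moment, N m; "opening": finger opening in m; "grip_force": force on a finger pad.
Only numpy, scipy, OpenCV 4.12 (cv2) and the standard library are available. Lean on these libraries where they do the work, as an engineer would, in place of code of your own. Each camera call takes 0.05 s, during which the arm holds its last target. There are 200 camera calls.

### The job

The shoe on the press's carriage has a freshly cemented heel that stands clear of the press: loosen the clamp knob, slide the carriage until the heel is centred under the press's foot, and turn the knob tight again. Then push the plunger's mushroom head straight down by 18 mm, so that the sprung foot bears on the heel half compressed, and keep it there: the job finishes with the robot still holding the plunger down at that travel. Leave the other things on the bench alone.

Things in the scene. Friction and masses are not known exactly. Their poses are not given: they have to be found in the camera images.
- press: Fixed grey heel press. Origin on the table straight below the plunger's axis, z up. Base plate 12 mm thick, x -155 to 65 mm, y -420 to 140 mm. A column (x +-25, y 95 to 135 mm, 235 mm high) carries an arm 50 mm wide, 200 to 235 mm high, that reaches back to y = -30 mm and guides the upright plunger at x = y = 0. It stands anywhere in some 60 x 160 mm, turned up to 0.2 rad.
- carriage (a joint): Flat carriage sliding on bars along the press's y, with a shoe upside down on it (sole 131 mm high, 86 mm wide; heel towards the column, toe 200 mm from the heel's centre to -y). Value in m, grows towards the column (+y), 0 to 0.175; at 0.150 the heel is right under the foot. Locked (to about 35 N) while the clamp is tight; loose, it slides with about 2 N and stays where left.
- heel_top (a point): Centre of the upward-facing top of the shoe's heel, a disc 62 mm across on the carriage, 153 mm above the table.
- clamp (a joint): Clamp knob that locks the carriage to its bar. Value in rad, grows clockwise seen from above: 0 = fully loose (stop), 1.2 = fully tight (stop). It bites from about 0.6; below 0.55 the carriage is free, above 0.95 it is properly tight. Starts tight, stays where left, turns with about 0.15 N m, about 0.2 when biting.
- clamp_grip (a point): Point on the knob's upright axis at grip height, 88 mm above the table, riding on the carriage 115 mm to the press's -x and 100 mm to its -y of the heel's centre. Its x axis runs along the knob's upright black bar: 45 mm long, 16 mm thick, top 103 mm and the disc below it 63 mm above the table. Pinch across the 16 mm. At value 0 the bar lies along the press's x.
- plunger (a joint): Upright plunger of the press, sprung upward. Value in m: 0 = at rest (up), grows as it is pushed straight down, to 0.030. Its spring takes about 3 N at first and 6 N at 18 mm; with the foot's spring on the heel about 15 N in all at 18 mm. It springs back up when let go.
- plunger_top (a point): Centre of the flat top of the plunger's black mushroom head, 48 mm across; 303 mm above the table at rest. To be pushed straight down from above, for instance with the closed fingertips.
- foot (a joint): Sprung foot in the plunger's lower end. Value in m: 0 = fully out, grows as it is pushed up into the plunger, range 0 to 0.012 (4 N to start, 1 N more per mm). With the heel below it, it meets the heel after 12 mm of plunger travel and is half compressed (6 mm) at 18 mm of plunger travel.
- foot_pad (a point): Centre of the underside of the foot's round rubber pad, 36 mm across; 165 mm above the table at rest, 12 mm above the heel's height.
- polish_tin: Bystander, to be left alone: round tin, 56 mm across, 26 mm tall, standing on the press's base plate near the column. Origin at the centre of its underside.
- heel_lift: Bystander, to be left alone: small round wooden disc, 40 mm across, 12 mm thick, lying on the base plate at the end away from the column. Origin at the centre of its underside.
- awl: Bystander, to be left alone: hand awl with wooden handle, 150 mm long, lying on the table behind the press. Origin at the centre of its underside.
- hammer: Bystander, to be left alone: hammer, 260 mm long, on the table left of the press. Origin at the centre of its underside.
- brush: Bystander, to be left alone: brush, 200 mm long, on the table between robot and press, to the left. Origin at the centre of its underside.
- glue_jar: Bystander, to be left alone: lidded jar, 70 mm across, 95 mm tall, right of the press. Origin at the centre of its underside.
- spare_last: Bystander, to be left alone: loose wooden shoe last, about 180 mm long and 78 mm tall, right of the press. Origin at the centre of its underside.

How it is judged (in metres and radians):
On the way, in this order (a step that is already met when the one before it is completed fails the run):
1. the clamp knob has been turned loose (value of joint clamp below 0.55 rad), for 0.1 s.
2. the heel is centred under the foot and the clamp is tight again (horizontal distance between heel_top and foot_pad below 0.008 m and value of joint clamp above 0.95 rad), for 0.2 s.
3. the plunger is pressed to its travel with the foot on the heel (value of joint plunger above 0.0145 m and value of joint foot above 0.0025 m), for 0.2 s.
At the end, for the whole second after the job is handed in: The heel's centre is within 8 mm (level) of the foot's axis, the clamp is tight (above 0.95 rad), and the gripper's fingers hold the plunger 14.5 to 21.5 mm down (18 mm +- 3.5) with the foot bearing on the heel, compressed by 2.5 to 9.5 mm, everything still (all of step 2 and all of step 3 and value of joint plunger below 0.0215 m and value of joint foot below 0.0095 m and contact force between foot and carriage above 3 N and contact force between the fingers and plunger above 4 N and velocity of joint each of carriage, plunger below 0.01 m/s); the arm keeps its last pose, push and grip.
It fails at once if a bystander was pushed more than 30 mm (distance of any of polish_tin, heel_lift, awl, hammer, brush, glue_jar, spare_last from where it was at the start of the episode above 0.03 m).
It also fails if it takes over 51 s, if anything falls off the work surface, if the arm or the gripper's body presses on something with over 40 N, if the wrist force passes 120 N, or if a joint passes its speed limit or range.

## Working session

There is one attempt and no reset: what is moved stays moved. The work goes in short steps, Python scripts to look and compute and a tool call to move; the robot and the scene stay as the last step left them, time stands still between calls to the robot, and variables do not carry over. Pictures are saved under pics/ and viewed, at most 10 in all, crops included, and the job is handed in when it is done.

Besides the shell and the picture viewer there is one more tool, called after "Call:" in YAML: its name, and indented under it one key for each argument. move_arm: Moves the arm, as the interface text tells. Its arguments: {"type":"object","properties":{"increments":{"type":"array","items":{"type":"array"}},"hand":{"type":"number"},"force":{"type":"number"}},"required":["increments"]}

```bash
mkdir -p pics; cat > h.py <<'E'
import numpy as np,cv2
from scipy.spatial.transform import Rotation as R
from cell import arm
def rot(o):
    o=np.array(o,float)
    if o.shape==(3,3): return o
    if o.size==4: print('quat?',o); return R.from_quat(o).as_matrix()
    return R.from_euler('xyz',o,degrees=True).as_matrix()
def cloud(f):
    z=f['z_map'];v,u=np.indices(z.shape);K=np.array(f['mtx'])
    P=np.stack([(u-K[0,2])/K[0,0]*z,(v-K[1,2])/K[1,1]*z,z],-1)
    W=P@rot(f['orientation']).T+np.array(f['xyz']); W[z==0]=np.nan
    return W
E
python3 - <<'E'
from h import *
for n in('scene','side'):
    f=arm.grab_frame(n); cv2.imwrite(f'pics/{n}.png',f['pixels']); print(n,f['xyz'],f['orientation'],f['mtx'])
    np.save(f'pics/{n}.npy',cloud(f))
print(arm.get_obs())
E
```

```text
scene [ 1.47723599 -0.41118641  0.92040504] [-124.43491834   -1.06707271   68.90135251] [[490.34697087   0.         318.92848327]
 [  0.         490.34697087 236.55589128]
 [  0.           0.           1.        ]]
side [-0.16131948  1.2978921   1.08440925] [-121.90739145   -0.46941766 -152.80637028] [[576.07188617   0.         323.98339045]
 [  0.         576.07188617 239.26825627]
 [  0.           0.           1.        ]]
{'t': 0.1, 'joint_positions': array([ 6.32579542e+01,  1.51644219e+01,  9.19765785e+01,  2.82267497e-04,
        7.29762810e+01, -2.11518734e+00]), 'qvel': array([-0.0543132 , -0.04548687, -0.08180855, -0.00029107, -0.07447614,
       -0.04322297]), 'effort': array([-6.62518642e-05, -5.16709793e+01, -3.68589413e+01, -6.42070495e-05,
        6.34409225e-03, -2.23765710e-05]), 'position': array([0.28099474, 0.61301593, 0.24406174]), 'tcp_rot': array([-1.79882808e+02, -4.59823522e-03,  1.55373054e+02]), 'force': array([0.49920788, 0.25953033, 0.03391375]), 'ft_torque': array([-0.00093297,  0.00351132, -0.0616941 ]), 'grip_force': 0.0, 'opening': 0.08543608886500016}
```

View pics/scene.png

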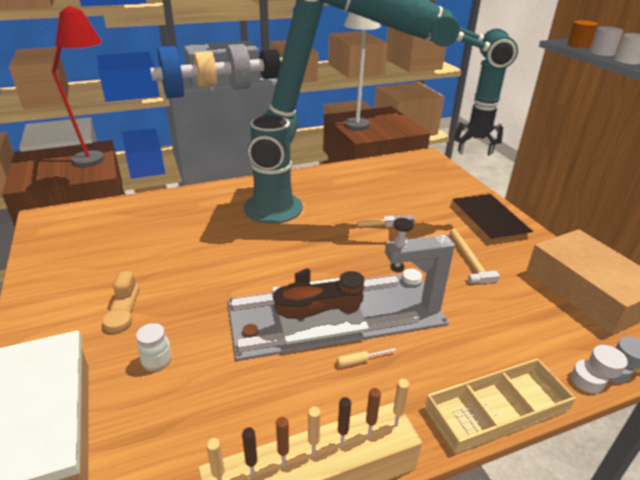

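View pics/side.png

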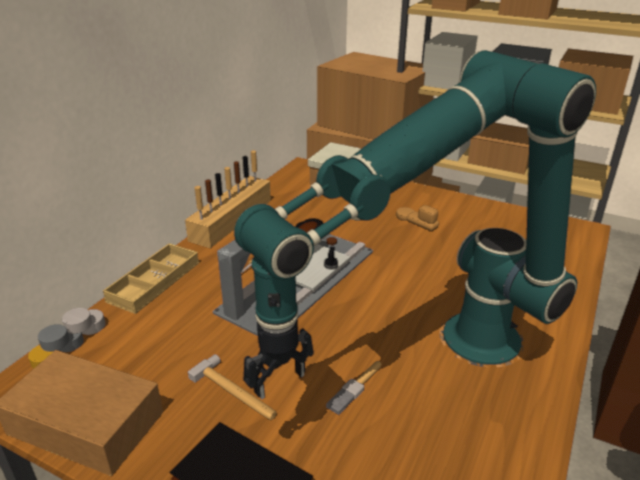

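The scene picture shows the plunger head at (402,225), the heel at (351,280), the knob bar at (302,278) and the column at (435,280). The side picture has the arm in the way, with the knob visible at (331,257).

```bash
python3 - <<'E'
from h import *
W=np.load('pics/scene.npy');S=np.load('pics/side.npy')
def reg(W,u0,u1,v0,v1,z0,z1):
    P=W[v0:v1,u0:u1].reshape(-1,3);P=P[(P[:,2]>z0)&(P[:,2]<z1)];return P
def show(n,P): print(n,len(P),P.mean(0).round(4) if len(P) else '', ((P.min(0)+P.max(0))/2).round(4) if len(P) else '', np.ptp(P,axis=0).round(3) if len(P) else '')
show('head',reg(W,385,420,212,240,.298,.309))
show('heel',reg(W,330,370,265,300,.149,.158))
k=reg(W,285,320,262,295,.097,.107);show('knobtop',k)
k2=reg(S,315,345,235,275,.097,.107);show('knobtop side',k2)
a=reg(W,380,460,230,265,.230,.240);show('armtop',a)
# arm direction
r=cv2.minAreaRect((a[:,:2]*1000).astype(np.float32));print(r)
for q in(k,k2):
    if len(q)>4:print('knob rect',cv2.minAreaRect((q[:,:2]*1000).astype(np.float32)))
b=reg(W,220,460,260,360,.008,.0165);print('base',cv2.minAreaRect((b[:,:2]*1000).astype(np.float32)))
for n in('head','heel'):
    q=reg(W,385,420,212,240,.298,.309) if n=='head' else reg(W,330,370,265,300,.149,.158)
    print(n,cv2.minEnclosingCircle((q[:,:2]*1000).astype(np.float32)))
E
```

```text
head 181 [0.6529 0.1292 0.3019] [0.6521 0.1298 0.3023] [0.046 0.046 0.009]
heel 334 [0.6353 0.014  0.1526] [0.635  0.0147 0.1525] [0.065 0.061 0.007]
knobtop 81 [ 0.5098 -0.0703  0.1019] [ 0.5083 -0.0695  0.1017] [0.026 0.043 0.009]
knobtop side 39 [ 0.5045 -0.0595  0.1013] [ 0.5056 -0.0598  0.1014] [0.023 0.044 0.009]
armtop 747 [0.6609 0.1831 0.234 ] [0.656  0.1833 0.235 ] [0.07  0.166 0.01 ]
((657.3024291992188, 183.16940307617188), (164.65451049804688, 55.36216354370117), 82.90767669677734)
knob rect ((507.623046875, -69.71090698242188), (19.31715965270996, 44.741981506347656), 11.263885498046875)
knob rect ((504.9854431152344, -60.335548400878906), (14.944509506225586, 48.03071594238281), 15.813976287841797)
base ((623.1676635742188, -7.11468505859375), (559.9900512695312, 296.3235168457031), 82.4303970336914)
head ((652.1696166992188, 128.76104736328125), 24.120433807373047)
heel ((634.7048950195312, 14.59360408782959), 32.80284881591797)
```

```bash
python3 - <<'E'
import cv2
i=cv2.imread('pics/scene.png');cv2.imwrite('pics/c1.png',cv2.resize(i[205:365,220:460],None,fx=3.3,fy=3.3,interpolation=cv2.INTER_CUBIC))
E
```

```text
(no output)
```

View pics/c1.png

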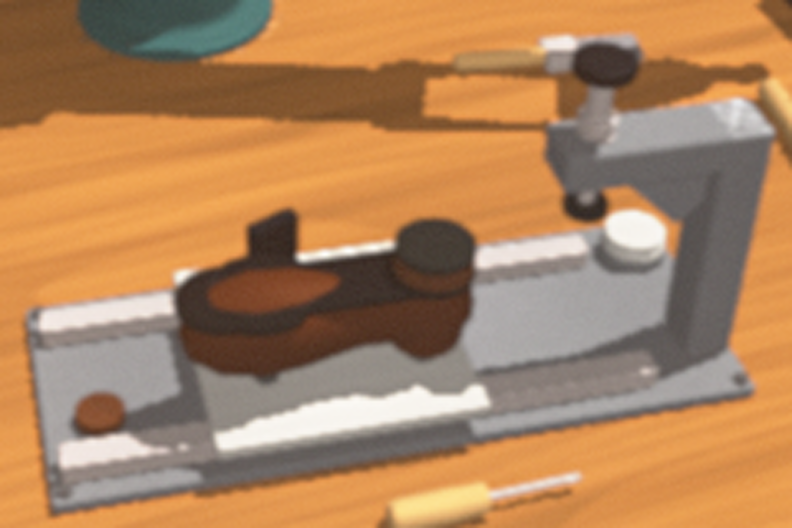

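The crop confirms it: the bar stands nearly along the press's y and the heel is short of the foot. Head is at (0.652,0.129), heel at (0.635,0.0145), press yaw is about -8.4° and the knob is at about (0.507,-0.067), as the given offsets predict. Now I'll move above the knob.

Call:
move_arm:
  increments:
    - [[0.15, -0.45, 0], [0, 0, -0.51]]
    - [[0.15, -0.45, 0], [0, 0, -0.51]]
    - [[0.15, -0.45, 0], [0, 0, -0.51]]
    - [[0.15, -0.45, 0], [0, 0, -0.51]]
    - [[0.15, -0.45, 0], [0, 0, -0.51]]
    - [[0.15, -0.45, 0], [0, 0, -0.51]]
    - [[0.15, -0.45, 0], [0, 0, -0.51]]
    - [[0.15, -0.45, 0], [0, 0, -0.51]]
    - [[0.15, -0.45, 0], [0, 0, -0.51]]
    - [[0.15, -0.45, 0], [0, 0, -0.51]]
  hand: 0.7
  force: 60

```text
t: 1.1
position: [0.4312, 0.1617, 0.245]
tcp_rot: [-180.0, -0.0, 120.2]
force: [1.0, 0.2, 0.6]
opening: 0.06
grip_force: 0.0
```

Call:
move_arm:
  increments:
    - [[0.15, -0.46, 0], [0, 0, -0.51]]
    - [[0.15, -0.46, 0], [0, 0, -0.51]]
    - [[0.15, -0.46, 0], [0, 0, -0.51]]
    - [[0.15, -0.46, 0], [0, 0, -0.51]]
    - [[0.15, -0.46, 0], [0, 0, -0.51]]
    - [[0, 0, 0], [0, 0, 0]]
    - [[0, 0, 0], [0, 0, 0]]

```text
t: 1.8
position: [0.5059, -0.0673, 0.2446]
tcp_rot: [-179.9, -0.1, 102.6]
force: [-0.8, 0.7, 0.2]
opening: 0.0599
grip_force: 0.0
```

```bash
cat >> h.py <<'E'
def wcloud():
    o=arm.get_obs();f=arm.grab_frame('wrist')
    z=f['z_map'];v,u=np.indices(z.shape);K=np.array(f['mtx'])
    P=np.stack([(u-K[0,2])/K[0,0]*z,(v-K[1,2])/K[1,1]*z,z],-1)
    T=np.array(f['tool_from_camera']);P=P@T[:3,:3].T+T[:3,3]
    W=P@rot(o['tcp_rot']).T+o['position'];W[z==0]=np.nan
    return W,f['pixels'],o
E
python3 - <<'E'
from h import *
W,im,o=wcloud();cv2.imwrite('pics/w1.png',im);np.save('pics/w1.npy',W)
print(o['t'],o['position'],o['tcp_rot'],o['force'])
p=o['position']
for n,z0,z1,r,c in(('knob',.098,.108,.05,(.507,-.067)),('heel',.149,.158,.045,(.635,.0145))):
    m=(W[...,2]>z0)&(W[...,2]<z1)&(np.hypot(W[...,0]-c[0],W[...,1]-c[1])<r)
    q=W[m]
    if len(q)>5:
        v,u=np.nonzero(m);print(n,len(q),q.mean(0).round(4),cv2.minAreaRect((q[:,:2]*1000).astype(np.float32)),u.mean(),v.mean())
E
```

```text
1.8 [ 0.50590021 -0.06732596  0.24461563] [-1.79925720e+02 -6.17590436e-02  1.02626910e+02] [-0.79305948  0.72729701  0.24927066]
knob 1050 [ 0.5071 -0.0655  0.1022] ((507.2658996582031, -66.23945617675781), (16.05257225036621, 44.29926300048828), 15.6777925491333) 320.8885714285714 224.14095238095237
heel 8426 [0.633  0.0185 0.1527] ((634.1649780273438, 17.562646865844727), (62.803836822509766, 62.20863723754883), 20.695993423461914) 550.8706384998814 159.66567766437217
```

View pics/w1.png

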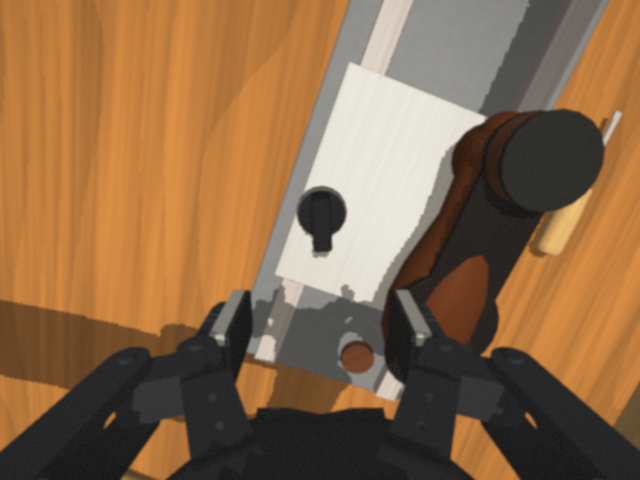

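In the wrist view the bar runs from (321,195) to (322,250) and the heel is at (552,160). Measured knob is (0.5072,-0.066) with its top at 0.102. The knob-heel vector is 152 mm as given, so yaw is about -7.6°. Next: descend and grip.

Call:
move_arm:
  increments:
    - [[0.013, 0.012, -0.25], [0, 0, 0.3]]
    - [[0, 0, -0.25], [0, 0, 0]]
    - [[0, 0, -0.25], [0, 0, 0]]
    - [[0, 0, -0.25], [0, 0, 0]]
    - [[0, 0, -0.2], [0, 0, 0]]
    - [[0, 0, -0.2], [0, 0, 0]]
    - [[0, 0, -0.12], [0, 0, 0]]
    - [[0, 0, -0.09], [0, 0, 0]]
    - [[0, 0, 0], [0, 0, 0]]

```text
t: 2.75
position: [0.5066, -0.0643, 0.0833]
tcp_rot: [-179.9, -0.1, 104.9]
force: [-1.0, 0.8, 0.3]
opening: 0.0597
grip_force: 0.0
```

Call:
move_arm:
  increments:
    - [[0, 0, 0], [0, 0, 0]]
    - [[0, 0, 0], [0, 0, 0]]
    - [[0, 0, 0], [0, 0, 0]]
    - [[0, 0, 0], [0, 0, 0]]
    - [[0, 0, 0], [0, 0, 0]]
    - [[0, 0, 0], [0, 0, 0]]
  hand: 0
  force: 60

```text
t: 3.35
position: [0.5068, -0.0658, 0.0854]
tcp_rot: [-179.9, 0.0, 104.9]
force: [-6.0, -0.6, 7.5]
opening: 0.0148
grip_force: 59.4
```

Call:
move_arm:
  increments:
    - [[0, 0, 0.01], [0, 0, 0.7]]
    - [[0, 0, 0.01], [0, 0, 0.8]]
    - [[0, 0, 0], [0, 0, 0.8]]
    - [[0, 0, 0], [0, 0, 0.8]]
    - [[0, 0, 0], [0, 0, 0.8]]
    - [[0, 0, 0], [0, 0, 0.8]]
    - [[0, 0, 0], [0, 0, 0.8]]
    - [[0, 0, 0], [0, 0, 0.8]]
    - [[0, 0, 0], [0, 0, 0.8]]
    - [[0, 0, 0], [0, 0, 0.8]]

```text
t: 4.35
position: [0.5063, -0.0656, 0.0854]
tcp_rot: [-179.9, -0.1, 159.3]
force: [-2.0, -2.0, -5.2]
opening: 0.0152
grip_force: 59.3
```

Call:
move_arm:
  increments:
    - [[0, 0, 0], [0, 0, 0]]
    - [[0, 0, 0], [0, 0, 0]]

```text
t: 4.55
position: [0.5063, -0.0654, 0.0854]
tcp_rot: [-179.9, -0.1, 159.0]
force: [-2.4, -1.7, -6.9]
opening: 0.0153
grip_force: 59.3
```

```bash
python3 - <<'E'
from h import *
W,im,o=wcloud();cv2.imwrite('pics/w2.png',im)
print(o['t'],o['position'],o['tcp_rot'],o['force'],o['ft_torque'])
f=arm.grab_frame('scene');W=cloud(f)
m=(abs(W[...,2]-.1535)<.0045)&(np.hypot(W[...,0]-.634,W[...,1]-.017)<.045);print(cv2.minEnclosingCircle((W[m][:,:2]*1000).astype(np.float32)))
m=(abs(W[...,2]-.303)<.005)&(np.hypot(W[...,0]-.652,W[...,1]-.129)<.04);q=W[m];print(len(q),q.mean(0),cv2.minEnclosingCircle((q[:,:2]*1000).astype(np.float32)))
E
```

```text
4.55 [ 0.50632015 -0.06538968  0.08542662] [-1.79943811e+02 -1.24920120e-01  1.59042371e+02] [-2.41293193 -1.69403915 -6.92770706] [-0.22021711  0.20180839  0.14285097]
((634.90283203125, 14.535599708557129), 33.49876022338867)
180 [0.65272706 0.12894183 0.30190725] ((652.2041015625, 129.32382202148438), 24.113727569580078)
```

View pics/w2.png

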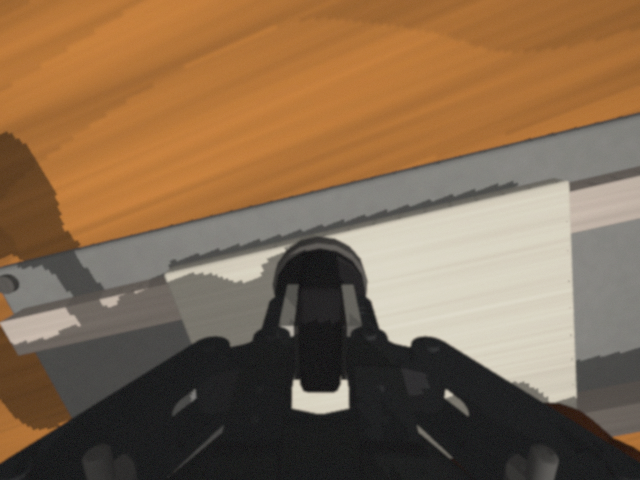

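The bar is firmly in the fingers and has turned 54° to about 0.25 rad, so the clamp is loose. Next I slide 116 mm along the press's +y.

Call:
move_arm:
  increments:
    - [[0.011, 0.08, 0], [0, 0, 0]]
    - [[0.018, 0.12, 0], [0, 0, 0]]
    - [[0.018, 0.13, 0], [0, 0, 0]]
    - [[0.018, 0.13, 0], [0, 0, 0]]
    - [[0.018, 0.13, 0], [0, 0, 0]]
    - [[0.018, 0.13, 0], [0, 0, 0]]
    - [[0.018, 0.13, 0], [0, 0, 0]]
    - [[0.018, 0.13, 0], [0, 0, 0]]
    - [[0.015, 0.1, 0], [0, 0, 0]]
    - [[0.01, 0.07, 0], [0, 0, 0]]

```text
t: 5.65
position: [0.5216, 0.0518, 0.0854]
tcp_rot: [-179.9, -0.3, 159.2]
force: [-6.9, -1.3, -5.3]
opening: 0.0149
grip_force: 59.5
```

Call:
move_arm:
  increments:
    - [[0, 0, 0], [0, 0, 0]]
    - [[0, 0, 0], [0, 0, 0]]
    - [[0, 0, 0], [0, 0, 0]]

```text
t: 5.95
position: [0.5216, 0.0523, 0.0854]
tcp_rot: [180.0, -0.3, 159.1]
force: [-5.9, 3.2, -6.2]
opening: 0.0156
grip_force: 59.6
```

```bash
python3 - <<'E'
from h import *
o=arm.get_obs();print(o['t'],o['position'],o['tcp_rot'],o['force'],o['ft_torque'],o['opening'])
f=arm.grab_frame('scene');W=cloud(f);np.save('pics/s3.npy',W)
m=(abs(W[...,2]-.1535)<.0045)&(np.hypot(W[...,0]-.652,W[...,1]-.129)<.05);v,u=np.nonzero(m);print(m.sum(),cv2.minEnclosingCircle((W[m][:,:2]*1000).astype(np.float32)),u.min(),u.max(),v.min(),v.max())
m=(abs(W[...,2]-.303)<.005)&(np.hypot(W[...,0]-.652,W[...,1]-.129)<.04);q=W[m];print(cv2.minEnclosingCircle((q[:,:2]*1000).astype(np.float32)))
i=f['pixels'];cv2.imwrite('pics/c3.png',cv2.resize(i[205:325,300:460],None,fx=5,fy=5,interpolation=cv2.INTER_CUBIC))
E
```

```text
5.95 [0.52163111 0.05230722 0.08542966] [179.96111636  -0.28615859 159.14815391] [-5.92263565  3.24818091 -6.19235052] [0.50349309 0.84723886 0.09100549] 0.015604607496899858
230 ((650.5292358398438, 132.64747619628906), 31.728330612182617) 384 409 266 281
((651.0958251953125, 128.73687744140625), 24.566200256347656)
```

View pics/c3.png

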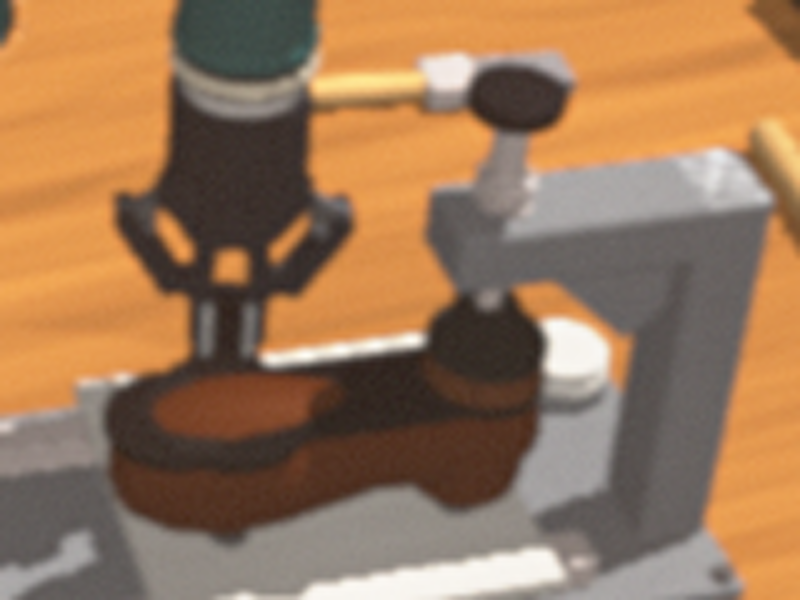

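The crop shows the heel (≈(487,350) in the crop) about under the foot and the plunger rod, perhaps slightly past. The measured overshoot is about 3.5 mm, so I'll go back by that and tighten.

Call:
move_arm:
  increments:
    - [[0, -0.02, 0], [0, 0, 0]]
    - [[0, -0.015, 0], [0, 0, 0]]
    - [[0, 0, 0], [0, 0, 0]]
    - [[0, 0, 0], [0, 0, 0]]

```text
t: 6.4
position: [0.5212, 0.0485, 0.0855]
tcp_rot: [180.0, -0.3, 159.1]
force: [-8.4, 2.2, -4.1]
opening: 0.0149
grip_force: 59.7
```

```bash
python3 - <<'E'
from h import *
from scipy.optimize import minimize
o=arm.get_obs();print(o['t'],o['position'],o['force'])
f=arm.grab_frame('scene');W=cloud(f)
m=(abs(W[...,2]-.1535)<.0045)&(np.hypot(W[...,0]-.652,W[...,1]-.129)<.05);q=W[m][:,:2]*1000
print(len(q),cv2.minEnclosingCircle(q.astype(np.float32)),q.min(0),q.max(0))
h=cv2.convexHull(q.astype(np.float32))[:,0]
# low-y side of hull, fit circle radius 31
s=h[(h[:,1]<135)]
r=minimize(lambda c:np.sum((np.hypot(*(s-c).T)-31)**2),[650,129]);print(r.x,r.fun,len(s))
# band slices: width edges in x-dir -> y extents
m=(abs(W[...,2]-.303)<.005)&(np.hypot(W[...,0]-.652,W[...,1]-.129)<.04);p=W[m]*1000;print(cv2.minEnclosingCircle(p[:,:2].astype(np.float32)),p.mean(0))
# foot pad side surface
m=(W[...,2]>.158)&(W[...,2]<.175)&(np.hypot(W[...,0]-.652,W[...,1]-.129)<.03);p=W[m]*1000;print('pad',len(p),p.mean(0) if len(p) else '',p[:,:2].min(0),p[:,:2].max(0))
E
```

```text
6.4 [0.52120134 0.04854009 0.08545126] [-8.37285416  2.21184859 -4.09025461]
231 ((648.8340454101562, 128.7545928955078), 33.91563034057617) [614.95006974  97.22800609] [682.50914709 159.06964241]
[650.04962342 128.23279268] 25.47199013522716 11
((651.4426879882812, 129.89450073242188), 23.096542358398438) [652.67950631 129.16271547 301.84439208]
pad 85 [656.1792922  127.28234056 171.87052145] [640.75951903 113.31846606] [668.15060602 148.23741343]
```

Heel (650,128.3) against head (652,129.2): centred. Tightening.

Call:
move_arm:
  increments:
    - [[0, 0, 0], [0, 0, -0.8]]
    - [[0, 0, 0], [0, 0, -0.8]]
    - [[0, 0, 0], [0, 0, -0.8]]
    - [[0, 0, 0], [0, 0, -0.8]]
    - [[0, 0, 0], [0, 0, -0.8]]
    - [[0, 0, 0], [0, 0, -0.8]]
    - [[0, 0, 0], [0, 0, -0.8]]
    - [[0, 0, 0], [0, 0, -0.8]]
    - [[0, 0, 0], [0, 0, -0.8]]
    - [[0, 0, 0], [0, 0, -0.8]]

```text
t: 7.45
position: [0.5216, 0.0488, 0.0856]
tcp_rot: [-179.8, -0.2, 103.9]
force: [-6.5, 3.3, -5.8]
opening: 0.0151
grip_force: 59.9
```

Call:
move_arm:
  increments:
    - [[0, 0, 0], [0, 0, 0]]
    - [[0, 0, 0], [0, 0, 0]]
    - [[0, 0, 0], [0, 0, 0]]

```text
t: 7.75
position: [0.5216, 0.0488, 0.0855]
tcp_rot: [-179.8, -0.2, 104.1]
force: [-6.1, 3.8, -6.2]
opening: 0.0149
grip_force: 59.6
```

```bash
python3 - <<'E'
from h import *
o=arm.get_obs();print(o['t'],o['position'],o['force'],o['ft_torque'],o['tcp_rot'])
E
```

```text
7.75 [0.52163589 0.04881177 0.08554744] [-6.12553883  3.79604344 -6.24707185] [ 0.47072933  0.90078489 -0.1032578 ] [-179.79293759   -0.2096785   104.11308395]
```

Call:
move_arm:
  increments:
    - [[0, 0, 0], [0, 0, 0]]
    - [[0, 0, 0], [0, 0, 0]]
    - [[0, 0, 0], [0, 0, 0]]
    - [[0, 0, 0], [0, 0, 0]]
    - [[0, 0, 0.1], [0, 0, 0]]
    - [[0, 0, 0.3], [0, 0, 0]]
    - [[0, 0, 0.45], [0, 0, 0]]
    - [[0, 0, 0.45], [0, 0, 0]]
    - [[0, 0, 0.45], [0, 0, 0]]
    - [[0, 0, 0.45], [0, 0, 0]]
  hand: 0.6

```text
t: 8.75
position: [0.5236, 0.0462, 0.3093]
tcp_rot: [179.9, 0.0, 104.1]
force: [1.3, -0.7, -0.8]
opening: 0.0512
grip_force: 0.0
```

Call:
move_arm:
  increments:
    - [[0, 0, 0.45], [0, 0, 0]]
    - [[0, 0, 0.35], [0, 0, 0]]
    - [[0, 0, 0], [0, 0, 0]]
    - [[0, 0, 0], [0, 0, 0]]
    - [[0, 0, 0], [0, 0, 0]]

```text
t: 9.25
position: [0.5231, 0.0462, 0.3851]
tcp_rot: [-179.9, -0.0, 104.1]
force: [0.2, -0.9, -1.0]
opening: 0.0509
grip_force: 0.0
```

```bash
python3 - <<'E'
from h import *
W,im,o=wcloud();cv2.imwrite('pics/w4.png',im);np.save('pics/w4.npy',W)
print(o['t'],o['position'],o['tcp_rot'],o['force'])
for n,z,c,r in(('knob',.103,(.522,.05),.05),('heel',.153,(.65,.13),.05),('head',.303,(.652,.129),.04)):
    m=(abs(W[...,2]-z)<.005)&(np.hypot(W[...,0]-c[0],W[...,1]-c[1])<r);q=(W[m][:,:2]*1000).astype(np.float32)
    if len(q)>5:
        v,u=np.nonzero(m);print(n,len(q),W[m].mean(0).round(4),cv2.minAreaRect(q),cv2.minEnclosingCircle(q),u.mean(),v.mean())
E
```

```text
9.25 [0.52307104 0.04622356 0.38512003] [-1.79891591e+02 -2.59954180e-02  1.04140504e+02] [ 0.18257479 -0.88030738 -0.98606744]
knob 481 [0.5218 0.0489 0.1024] ((521.9137573242188, 48.673336029052734), (14.42205810546875, 43.99456024169922), 13.970076560974121) ((523.2229614257812, 48.878204345703125), 22.659339904785156) 319.00623700623703 191.92307692307693
heel 1217 [0.6319 0.1331 0.1526] ((635.48046875, 130.12982177734375), (35.668697357177734, 62.549983978271484), 10.568069458007812) ((648.08740234375, 132.4818878173828), 31.294109344482422) 446.68282662284304 145.90714872637633
head 5136 [0.647  0.1344 0.3023] ((648.6824340820312, 134.16368103027344), (47.1815185546875, 47.04304504394531), 14.045912742614746) ((649.0304565429688, 134.14260864257812), 24.256587982177734) 558.7278037383178 162.4217289719626
```

View pics/w4.png

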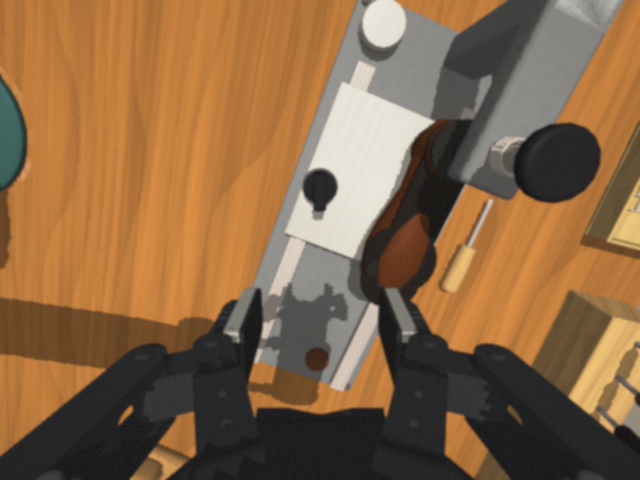

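In the wrist view the head is at (558,162) and the heel is partly hidden under the press arm at (447,146). In the wrist frame the heel is (648,132.5) and the head (649,134), within 2 mm, and the bar is back at its tight angle. Now close the hand and go over the plunger.

Call:
move_arm:
  increments:
    - [[0.21, 0.146, 0], [0, 0, 0]]
    - [[0.21, 0.146, 0], [0, 0, 0]]
    - [[0.21, 0.146, 0], [0, 0, 0]]
    - [[0.21, 0.146, 0], [0, 0, 0]]
    - [[0.21, 0.146, 0], [0, 0, 0]]
    - [[0.21, 0.146, 0], [0, 0, 0]]
    - [[0, 0, -0.2], [0, 0, 0]]
    - [[0, 0, -0.2], [0, 0, 0]]
    - [[0, 0, -0.1], [0, 0, 0]]
    - [[0, 0, 0], [0, 0, 0]]
  hand: 0

```text
t: 10.3
position: [0.6481, 0.1336, 0.3322]
tcp_rot: [-179.6, -0.0, 104.1]
force: [0.4, 0.4, -0.1]
opening: 0.0
grip_force: 0.0
```

Call:
move_arm:
  increments:
    - [[0, 0, -0.05], [0, 0, 0]]
    - [[0, 0, -0.05], [0, 0, 0]]
    - [[0, 0, -0.03], [0, 0, 0]]
    - [[0, 0, -0.03], [0, 0, 0]]
    - [[0, 0, -0.03], [0, 0, 0]]
    - [[0, 0, 0], [0, 0, 0]]
    - [[0, 0, 0], [0, 0, 0]]

```text
t: 11.0
position: [0.6498, 0.1339, 0.3175]
tcp_rot: [180.0, 0.0, 104.2]
force: [0.3, 0.3, 0.6]
opening: -0.0
grip_force: 0.0
```

Call:
move_arm:
  increments:
    - [[0, 0, -0.02], [0, 0, 0]]
    - [[0, 0, -0.03], [0, 0, 0]]
    - [[0, 0, -0.03], [0, 0, 0]]
    - [[0, 0, -0.03], [0, 0, 0]]
    - [[0, 0, 0], [0, 0, 0]]
    - [[0, 0, 0], [0, 0, 0]]

```text
t: 11.6
position: [0.65, 0.1339, 0.3065]
tcp_rot: [180.0, 0.0, 104.2]
force: [-0.4, -0.4, 4.9]
opening: -0.0002
grip_force: 2.3
```

Call:
move_arm:
  increments:
    - [[0, 0, -0.02], [0, 0, 0]]
    - [[0, 0, -0.02], [0, 0, 0]]
    - [[0, 0, -0.02], [0, 0, 0]]
    - [[0, 0, -0.02], [0, 0, 0]]
    - [[0, 0, 0], [0, 0, 0]]
    - [[0, 0, 0], [0, 0, 0]]
    - [[0, 0, 0], [0, 0, 0]]

```text
t: 12.3
position: [0.65, 0.1339, 0.3015]
tcp_rot: [179.9, 0.0, 104.2]
force: [-4.8, -1.8, 12.6]
opening: -0.0001
grip_force: 6.5
```

Call:
move_arm:
  increments:
    - [[0, 0, -0.015], [0, 0, 0]]
    - [[0, 0, -0.015], [0, 0, 0]]
    - [[0, 0, 0], [0, 0, 0]]
    - [[0, 0, 0], [0, 0, 0]]
    - [[0, 0, 0], [0, 0, 0]]
    - [[0, 0, 0], [0, 0, 0]]

```text
t: 12.9
position: [0.65, 0.134, 0.2993]
tcp_rot: [179.8, 0.0, 104.2]
force: [-5.1, -1.7, 15.2]
opening: -0.0001
grip_force: 7.7
```

Call:
move_arm:
  increments:
    - [[0, 0, 0], [0, 0, 0]]
    - [[0, 0, 0], [0, 0, 0]]
    - [[0, 0, 0], [0, 0, 0]]
    - [[0, 0, 0], [0, 0, 0]]
    - [[0, 0, 0], [0, 0, 0]]

```text
t: 13.4
position: [0.65, 0.134, 0.2993]
tcp_rot: [179.8, 0.0, 104.2]
force: [-4.7, -0.4, 15.8]
opening: -0.0003
grip_force: 7.7
```

```bash
python3 - <<'E'
from h import *
o=arm.get_obs();print(o['position'],o['force'])
W=cloud(arm.grab_frame('scene'))
m=(W[...,2]>.26)&(W[...,2]<.295)&(np.hypot(W[...,0]-.652,W[...,1]-.129)<.026);p=W[m];print(len(p),np.percentile(p[:,2],[50,75,90,98]))
if abs(o['position'][2]-.299)<.0015 and 13<o['force'][2]<17: print(arm.job_done())
E
```

```text
[0.65002196 0.13396046 0.29931739] [-4.74731083 -0.36067255 15.80247827]
212 [0.283247   0.28507147 0.28733773 0.2936559 ]
the job is handed in; nothing more can be done
None
```

I handed the job in at about 13.5 s: the heel measured within about 2 mm of the plunger's axis, the clamp was turned back to its original tight angle, and the closed fingertips were holding the plunger about 18 mm down at roughly 15.5 N; the hand-in returned no verdict.

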